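# Turn the tombala drum once round to mix the balls

### The arm

A 6-joint arm with a two-finger parallel gripper is mounted at the origin on the work surface. World frame = base frame: x ahead of the robot, y to its left, z up, the work surface at z = 0. Lengths are in m, angles in rad, forces in N, time in s.
With the tool pointing down it reaches from about 0.375 to 0.9 m from the base axis. Payload 3.1 kg.
Tool frame: the origin (TCP) lies at the very end of the fingers, on their centre line; the grasp point (between the pads) lies 19 mm behind it; z points along the fingers, y is the line along which they close (so a half turn about z gives the same grasp; the last joint's range is limited). The gripper opens to 87 mm and grips with 3 to 60 N. Pads are 19 mm wide; open, the fingers measure 117 mm over their backs; the gripper's body (75 mm by 190 mm) begins 51 mm behind the grasp point.
Start: joints at [0.924, 0.527, 1.433, -0, 1.181, -0.178], TCP at [0.282, 0.558, 0.223] pointing down, gripper open.
Joint ranges: [-3.08, 3.08], [-0.75, 2.2], [0.22, 2.44], [-1.43, 4.57], [0, 2.65], [-2.85, 2.85]. Speed limits (rad/s): [2.79, 2.79, 3.14, 3.14, 3.14, 3.14].

### API

Orientations are given as a 3x3 rotation matrix whose columns are the frame's x, y, z axes.
In Python, from workcell import * gives the robot as it stands. The module is installed in compiled form; this text tells all that it offers.
- The arm moves only by the tool arm_command, never from a script. Its argument "plan" is a list of rows, each an object with "slide": the shift along the tool's x, y, z scaled (see below), a list of three; "angular": the turn, a rotation vector about the tool's x, y, z scaled (see below), a list of three. In form: [{"slide": [dx, dy, dz], "angular": [ax, ay, az]}, ...]. A call has 1 to 10 rows; each row shifts and turns the commanded pose from where the row before left it, along the tool's axes as they then stand; what a row does not reach is not made up. The controller multiplies each number of a shift by 20 mm and each number of a turn by 4 degrees. A row lasts 1/8 s, in which the tool goes at most 62.5 mm and 10.7 degrees, less where a joint would pass 70% of its speed; a pose out of reach is approached as far as the arm can. A call with a number of a shift or a turn outside -1 to 1 is refused whole. A call with a gripper value outside its range is refused whole. "gripper" is the closure, from -1 (fully open) to 1 (shut), set as the call begins (left out, the last holds). The fingers move at their own pace and stop on an object; "squeeze" is the grip in N (left out, the last holds). Time passes only in rows, so rows that do not move let the fingers close. It gives the time, the measured TCP pose, the force, the opening and the grip force at its end, in the units of the state.
- state(): the state, without advancing time (a new reading comes with each control period).
- snapshot(name): name is "side" or "top"; returns (picture, depth): 420x560x3 uint8, red, green, blue; 420x560 float32, m along the optical axis (not along the pixel's ray), 0 where there is no reading.
- camera_params(name): a dict with "fx", "fy", "cx", "cy" (pixels), "view" (4x4, takes a point from world to camera coordinates). Camera axes: x right, y down, z forward; pixel columns grow to the right and rows downward; lengths in m; the calibration is good to about 2 mm. A picture is of the moment at which its call begins. camera_params takes no time and is no camera call.
- job_done(): hands the job in; it is judged then, once.
Trained networks look in the newest picture that a camera, given by its name, has taken for a name from the list of things; names that differ only in an ending like _2 or _b are one class to them, and where a whole thing is asked for, a point or a joint stands for the part that bears it (a point fixed in the world has none). Each returns a list of dicts, best first, with "score" (0 to 1); they miss things now and then, are a little off and sometimes report something else, mostly with a low value. They report only what shows in the picture. A call takes as long as a camera call.
- silhouettes(thing, camera): "mask" (420x560 bool, what is visible of it) and "centre" ([row, column] in pixels, amid what is visible of it).
The state is a dict: "time": time; "joint_pos": joint angles; "qd": joint speeds; "joint_efforts": joint torques, N m; "ee_pos": TCP position; "eef_rot": TCP orientation; "force": force on the tool from outside, world axes, zero at the start; "moment": the same for the moment, N m; "gripper_width": finger opening in m; "grasp_force": force on a finger pad.
Only numpy, scipy, OpenCV 4.12 (cv2) and the standard library are available. Lean on these libraries where they do the work, as an engineer would, in place of code of your own. Each camera call takes 0.05 s, during which the arm holds its last target. There are 200 camera calls.

### The job

Mix the balls in the tombala drum: turn it by its wooden slats one full turn, its top going away from the robot, pushing slat after slat, until it runs up against its turn stop with the filling hatch straight up again. Snug it against the stop with a firm but gentle push, let go, and leave the other things around it where they are; do not fling the drum.

Things in the scene. Friction and masses are not known exactly. Their poses are not given: they have to be found in the camera images.
- cradle: Fixed wooden cradle holding the drum; origin at the centre of its underside on the table; z up, y along the axle, x across it, away from the robot (yaw within 0.35 rad). Foot 226 mm (x) by 178 mm (y). Cheeks at either end of the drum, inner faces at y = +-77 mm, 90 mm high but 145 mm within 30 mm of the axle (x).
- wall (a point): Middle of the top edge of the cradle's near wall, 90 mm above the table; a like wall stands behind. Inner faces 105 mm from the axle, each 8 mm thick. The walls enclose the lower part of the drum, so no slat can be followed all the way round: push one over the top, let go, take the next.
- axle (a point): Centre of the drum on its axle, 115 mm above the table; axes as the cradle's. The drum is a clear cylinder of 60 mm radius, 136 mm long, with three loose 34 mm wooden balls in it.
- drum (a joint): Angle of the drum about the axle, rad, counted through whole turns. 0: hatch straight up, before the turn; it grows as the drum's top moves away from the robot (cradle +x). A hard stop in the axle ends the turn at 6.283, hatch up again. Starts between -0.9 and -0.15. Stiff axle (0.25 N m, 3 N at a slat): the drum stays where it is left.
- slat (a point): Middle of the outer edge of one of the drum's four straight wooden slats, which run along its length and stand out radially from radius 60 mm to 96 mm, 10 mm thick, 124 mm long. They stand at 45 (this one, ahead of the hatch in the turning sense), 135, 225 and 315 degrees from the hatch.
- hatch (a point): Centre of the outer face of the filling hatch, 64 mm from the axle: a flat wooden plate 32 mm by 80 mm (long side along the axle), 4 mm thick, midway between two slats, with a button of 16 mm diameter standing 8 mm above it; z points radially out of the drum
- bowl: Bystander: frosted glass bowl, 120 mm wide, 55 mm high, beside the cradle; origin centre of underside
- checker3: Bystander: topmost of a stack of four red and white checkers, 42 mm wide, the stack 36 mm high, beside the cradle; origin centre of its underside
- teaglass: Bystander: tea glass 54 mm wide, 85 mm high, standing on a 104 mm saucer beside the cradle; origin centre of its underside
- teaspoon: Bystander: stainless teaspoon 140 mm long lying beyond the cradle

How it is judged:
By the outcome, as a careful person would: the job done as asked, in the order asked, and still so for the second after the job is handed in, with the robot touching nothing.
It also fails if it takes over 72 s, if anything falls off the work surface, if the arm or the gripper's body presses on something with over 40 N, if the wrist force passes 120 N, or if a joint passes its speed limit or range.

## Working session

There is one attempt and no reset: what is moved stays moved. The work goes in short steps, Python scripts to look and compute and a tool call to move; the robot and the scene stay as the last step left them, time stands still between calls to the robot, and variables do not carry over. Pictures are saved under pics/ and viewed, at most 10 in all, crops included, and the job is handed in when it is done.

Besides the shell and the picture viewer there is one more tool, called after "Call:" in YAML: its name, and indented under it one key for each argument. arm_command: Moves the arm, as the interface text tells. Its arguments: {"type":"object","properties":{"plan":{"type":"array","items":{"type":"object","properties":{"slide":{"type":"array","items":{"type":"number","minimum":-1,"maximum":1}},"angular":{"type":"array","items":{"type":"number","minimum":-1,"maximum":1}}}}},"gripper":{"type":"number"},"squeeze":{"type":"number"}},"required":["plan"]}

```bash
mkdir -p pics; cat > h.py <<'E'
from workcell import *
import numpy as np, cv2
def world(cam,depth,mask=None):
    p=camera_params(cam);v,u=np.nonzero((depth>0) if mask is None else (mask&(depth>0)))
    z=depth[v,u];c=np.stack([(u-p['cx'])*z/p['fx'],(v-p['cy'])*z/p['fy'],z,np.ones_like(z)])
    return (np.linalg.inv(p['view'])@c)[:3].T
def proj(cam,P):
    p=camera_params(cam);c=p['view']@np.r_[P,1];return c[0]/c[2]*p['fx']+p['cx'],c[1]/c[2]*p['fy']+p['cy']
E
python3 - <<'E'
from h import *
np.set_printoptions(precision=3,suppress=True)
ims=[]
for c in ["side","top"]:
    im,d=snapshot(c); cv2.imwrite(f'pics/{c}0.png',im[:,:,::-1]); np.save(f'{c}_d.npy',d)
    p=camera_params(c); print(c,p['fx'],p['cx'],p['cy'],'pos',np.linalg.inv(p['view'])[:3,3],'fwd',p['view'][2,:3])
    for t in ["cradle","drum","slat","hatch","bowl","checker3","teaglass","teaspoon"]:
        for r in silhouettes(t,c)[:2]:
            w=world(c,d,r['mask']); 
            print(c,t,round(r['score'],2),np.round(r['centre']),r['mask'].sum(),np.median(w,0) if len(w) else None, *( [np.percentile(w,2,0),np.percentile(w,98,0)] if len(w) else []))
s=state();print(s['time'],s['ee_pos'],s['eef_rot'],s['gripper_width'])
E
```

```text
side 423.37787756297365 274.9505527028882 207.2262274696854 pos [0.571 0.646 0.578] fwd [ 0.081 -0.809 -0.582]
side cradle 0.97 [251. 282.] 14598 [0.613 0.122 0.091] [ 0.501 -0.008  0.009] [0.729 0.163 0.198]
side drum 0.79 [219. 279.] 6641 [0.621 0.093 0.153] [ 0.533 -0.007  0.084] [0.701 0.133 0.204]
side drum 0.15 [193. 237.] 770 [ 0.73  -0.097  0.075] [ 0.704 -0.14   0.027] [ 0.755 -0.015  0.094]
side slat 0.9 [220. 281.] 6938 [0.622 0.091 0.152] [ 0.531 -0.018  0.039] [0.706 0.134 0.203]
side hatch 0.68 [220. 279.] 6715 [0.621 0.092 0.152] [ 0.532 -0.008  0.084] [0.702 0.133 0.204]
side bowl 0.7 [333. 315.] 4288 [0.557 0.211 0.028] [0.505 0.175 0.004] [0.611 0.285 0.056]
side bowl 0.17 [249. 286.] 14584 [0.614 0.122 0.091] [ 0.501 -0.008  0.009] [0.729 0.163 0.198]
side teaglass 0.73 [190. 235.] 690 [ 0.729 -0.096  0.076] [ 0.705 -0.139  0.035] [ 0.752 -0.088  0.094]
top 521.4224594300922 278.7214002059795 208.42956679546393 pos [0.41  0.045 1.085] fwd [ 0.212  0.004 -0.977]
top cradle 0.65 [216. 277.] 10923 [0.596 0.055 0.146] [ 0.501 -0.038  0.008] [0.732 0.149 0.203]
top drum
[... 177 characters left out ...]
4]
top hatch 0.68 [213. 277.] 6055 [0.6   0.054 0.171] [ 0.531 -0.013  0.086] [0.7   0.12  0.204]
top bowl 0.83 [246. 184.] 2677 [0.561 0.236 0.023] [0.504 0.177 0.003] [0.609 0.283 0.056]
top checker3 0.67 [231. 354.] 313 [ 0.597 -0.106  0.036] [ 0.579 -0.125  0.032] [ 0.616 -0.087  0.04 ]
top checker3 0.36 [244. 186.] 2774 [0.561 0.236 0.024] [0.504 0.177 0.002] [0.61  0.285 0.057]
top teaglass 0.72 [166. 363.] 754 [ 0.736 -0.117  0.059] [ 0.703 -0.138  0.01 ] [ 0.752 -0.09   0.095]
top teaspoon 0.89 [151. 249.] 721 [0.775 0.115 0.012] [0.745 0.028 0.   ] [0.798 0.155 0.021]
0.9 [0.282 0.558 0.223] [[-0.893  0.451 -0.   ]
 [ 0.451  0.893  0.   ]
 [ 0.     0.    -1.   ]] 0.08687203327933986
```

```bash
python3 - <<'E'
from h import *
a=cv2.imread('pics/side0.png')[110:390,150:430];b=cv2.imread('pics/top0.png')[90:370,130:410]
cv2.imwrite('pics/both.png',cv2.resize(np.hstack([a,b]),(800,400),interpolation=cv2.INTER_CUBIC))
# cradle plan fit: points of top of walls/cheeks z ~ 0.09
np.set_printoptions(precision=3,suppress=True)
d=np.load('top_d.npy');w=world('top',d)
m=(w[:,0]>.45)&(w[:,0]<.8)&(w[:,1]>-.1)&(w[:,1]<.17)
w=w[m]
for lo,hi in [(.082,.097),(.138,.151)]:
    q=w[(w[:,2]>lo)&(w[:,2]<hi)]
    print(lo,len(q),cv2.minAreaRect(q[:,:2].astype(np.float32)*1000))
# height map
g=np.full((30,28),0)
for x,y,z in w:
    i,j=int((x-.47)/.01),int((y+.1)/.01)
    if 0<=i<30 and 0<=j<28: g[i,j]=max(g[i,j],z*1000)
for i,r in enumerate(g): print(round(.47+i*.01,2),*[f'{v:3d}' for v in r])
E
```

```text
0.082 2264 ((626.1597290039062, 12.386016845703125), (226.609375, 268.3301086425781), 11.709193229675293)
0.138 1477 ((590.0321044921875, 55.6173095703125), (139.92112731933594, 182.99313354492188), 2.6392107009887695)
0.47   4   4   3   3   3   4   5   6   4   4   5   2   3   5   4   5   5   3   4   3   4   4   6   4   4   5   4   0
0.48   3   2   3   4   4   3   4   2   3   3   5   3   2   3   2   3   4   3   3   2   4  83  33   3   4   3   3   0
0.49   3   4   3   4   4   3   4   3   3   3   3   3   2   2   3   5  89  90  93  92  94  93  92   4   3   5   4   0
0.5   4   3   3   5   4   2   3   5   5   5   3  83  91  91  93  93  92  94  91  92  88  92  93   2   4   3   4   0
0.51   5   3   4   7   4   4  90  91  95  93  93  91  93  94  93  12  12  13 153 155  13  95  91   5   2   4   5   0
0.52   1   3   5   3  90  91  92  92  91  90  92  13  12 150 156 157 156 160 157 158 149  91  91   4   5   4   4   0
0.53   4   3   3   3  91  92  90  14  11 153 156 158 156 157 158 156 157 157 154 155 152  89  94  87   3   4   3   0
0.54   4   1   4   2   0  91  90 157 158 159 157 156 156 155 15
[... 1925 characters left out ...]
.71  95  93  11  13   2   4   3   2  92  93   0  87  86  84  83   0   0  92  93  93  92  93  92  93  93  88   0   0
0.72  92  94  11  10   4   4   2   3  90  91  92   0  90  93  91  94  94  92  93  92  91  88   0   0   0   0   0   0
0.73  96  94  14  11   4   2   4   6   0  92  93  92  92  91  91  91  88   0   0   0   0   0   0   0   0   3   3   0
0.74  94  15  11  12   2   4   2   5   3  90  90  89   0   0   0   0   0   0   0   0   0  17  12  11  17  15   2   0
0.75  12  10  12   8   3   2   5   2   2   0   0   0   0   0   0   0   2   2   3   4  18  15   8   8   9  15   5   0
0.76  12  11  10   3   4   3   3   2   1   0   0   3   2   2   6   3   3  15  16   3  16  14   5   6   9  15   3   0
```

View pics/both.png

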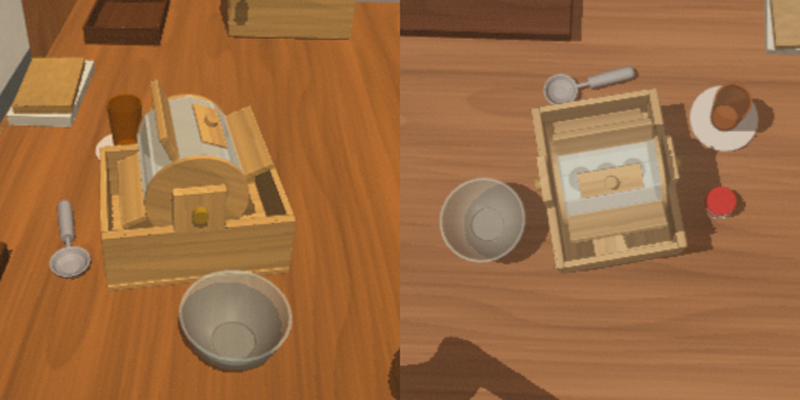

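The side view (left half) and the top view (right half) show the drum with its hatch leaning towards the robot, at about (608, 180) in the right half. Slat 1 is just past the top and the next slat is on the near side. The bowl is left of the cradle, the checkers and tea glass are right of it, and the spoon is beyond it. Next I fit the pose.

```bash
cat >> h.py <<'E'
def cloud():
    W=[]
    for c in ("top","side"):
        _,d=snapshot(c);W.append(world(c,d))
    return np.vstack(W)
from scipy.optimize import least_squares, minimize
E
python3 - <<'E'
from h import *
np.set_printoptions(precision=4,suppress=True)
Ws=[world(c,np.load(f'{c}_d.npy')) for c in("top","side")]
def loc(W,cx,cy,a):
    c,s=np.cos(a),np.sin(a);x,y=W[:,0]-cx,W[:,1]-cy
    return np.stack([c*x+s*y,-s*x+c*y,W[:,2]],1)
for W in Ws+[np.vstack(Ws)]:
    q=W[(abs(W[:,2]-.0915)<.004)]; 
    def cost(p):
        l=loc(q,*p);x,y=abs(l[:,0]),abs(l[:,1])
        # rim rectangles: distance of points to rim (walls x 105..113, cheeks y 77..89)
        dx=np.hypot(np.maximum(abs(x-.109)-.004,0),np.maximum(y-.089,0));dy=np.hypot(np.maximum(abs(y-.083)-.006,0),np.maximum(x-.113,0))
        dd=np.minimum(dx,dy);return np.minimum(dd,.01).sum()
    r=min((minimize(cost,[x,y,a],method='Nelder-Mead') for x in(.60,.61,.62) for y in(.045,.06) for a in(.15,.25)),key=lambda r:r.fun)
    print(r.x,r.fun/len(q))
    p=r.x
    l=loc(W,*p);l=l[(abs(l[:,1])<.06)&(abs(l[:,0])<.1)];rr=np.hypot(l[:,0],l[:,2]-.115)
    s=l[(rr>.078)&(rr<.1)&(l[:,2]>.1)];ph=np.arctan2(s[:,0],s[:,2]-.115)
    h,e=np.histogram(np.degrees(ph),np.arange(-100,101,5));print([(int(b),int(n)) for n,b in zip(h,e) if n])
    t=l[(rr>.092)&(rr<.101)&(l[:,2]>.17)];print('tip',np.degrees(np.median(np.arctan2(t[:,0],t[:,2]-.115))),t.mean(0),len(t))
# TCP waypoints
E
```

```text
[0.6166 0.0566 0.2031] 0.0018805887521599557
[(-75, 8), (-70, 214), (-65, 496), (15, 347), (20, 332), (25, 24)]
tip 21.471539575264103 [ 0.0354 -0.0001  0.2035] 381
[0.6185 0.0565 0.2057] 0.0067572343792909155
[(-70, 60), (-65, 396), (15, 137), (20, 197), (25, 7)]
tip 21.988677116865702 [0.0357 0.0046 0.2036] 245
[0.6173 0.0566 0.2025] 0.005164179497714386
[(-75, 11), (-70, 294), (-65, 873), (15, 516), (20, 491), (25, 41)]
tip 21.8547776856047 [0.0355 0.0019 0.2036] 623
```

Call:
arm_command:
  plan:
    - {"slide": [0,0,-0.15],"angular": [0,0,-0.96]}
    - {"slide": [0,0,-0.15],"angular": [0,0,-0.96]}
    - {"slide": [0,0,-0.15],"angular": [0,0,-0.96]}
    - {"slide": [0,0,-0.15],"angular": [0,0,-0.96]}
    - {"slide": [0,0,-0.15],"angular": [0,0,-0.96]}
    - {"slide": [0,0,-0.15],"angular": [0,0,-0.96]}
    - {"slide": [0,0,-0.15],"angular": [0,0,-0.96]}
    - {"slide": [0,0,-0.15],"angular": [0,0,-0.96]}
    - {"slide": [0,0,-0.15],"angular": [0,0,-0.96]}
    - {"slide": [0,0,-0.15],"angular": [0,0,-0.96]}
  gripper: 1
  squeeze: 10

```text
time: 2.15
ee_pos: [0.2818, 0.5578, 0.2526]
eef_rot: [[-0.979, -0.203, -0.0], [-0.203, 0.979, -0.0], [0.0, -0.0, -1.0]]
force: [-0.7, -0.1, 0.2]
gripper_width: 0.0017
grasp_force: 0.0
```

```bash
cat >> h.py <<'E'
A=0.203;C=np.array([.617,.0566,.115]);R=np.array([[np.cos(A),np.sin(A),0],[-np.sin(A),np.cos(A),0],[0,0,1]])
def where():
    s=state();l=R@(np.array(s['ee_pos'])-C)*1000
    print('t',round(s['time'],2),'local mm',l.round(1),'F',(R@s['force']).round(1),'w',round(s['gripper_width'],4),'\n',(R@s['eef_rot']).round(3).tolist());return l
def angle():
    W=cloud();l=(R@(W-C).T).T;l=l[(abs(l[:,1])<.06)&(abs(l[:,0])<.1)];rr=np.hypot(l[:,0],l[:,2])
    s=l[(rr>.08)&(rr<.1)&(l[:,2]>0)];h,e=np.histogram(np.degrees(np.arctan2(s[:,0],s[:,2])),np.arange(-100,101,5));print([(int(b),int(n)) for n,b in zip(h,e) if n>5])
    t=l[(rr>.092)&(rr<.101)&(l[:,2]>.04)];a=np.degrees(np.arctan2(t[:,0],t[:,2]))
    for lo,hi in((-70,0),(0,80)):
        k=a[(a>lo)&(a<hi)]
        if len(k)>10:print('tip',np.median(k).round(1),len(k))
def rel(x,y,z):
    l=where();d=np.array([x,y,z])-l;print('units',np.array([-d[0],d[1],-d[2]])/20)
E
python3 - <<'E'
from h import *
rel(-10,0,125)
E
```

```text
t 2.15 local mm [-227.3  558.5  137.6] F [-0.7  0.1  0.2] w 0.0017 
 [[-1.0, -0.002, -0.0], [-0.002, 1.0, -0.0], [0.0, -0.0, -1.0]]
units [-10.86491904 -27.92537764   0.63223613]
```

Call:
arm_command:
  plan:
    - {"slide": [-0.4,-1,0]}
    - {"slide": [-0.4,-1,0]}
    - {"slide": [-0.4,-1,0]}
    - {"slide": [-0.4,-1,0]}
    - {"slide": [-0.4,-1,0]}
    - {"slide": [-0.4,-1,0]}
    - {"slide": [-0.4,-1,0]}
    - {"slide": [-0.4,-1,0]}
    - {"slide": [-0.4,-1,0]}
    - {"slide": [-0.4,-1,0]}

```text
invalid input at $.plan[0]: expected keys slide, angular
```

Call:
arm_command:
  plan:
    - {"slide": [-0.4,-1,0]}
    - {"slide": [-0.4,-1,0]}
    - {"slide": [-0.4,-1,0]}
    - {"slide": [-0.4,-1,0]}
    - {"slide": [-0.4,-1,0]}
    - {"slide": [-0.4,-1,0]}
    - {"slide": [-0.4,-1,0]}
    - {"slide": [-0.4,-1,0]}
    - {"slide": [-0.4,-1,0]}
    - {"slide": [-0.4,-1,0]}

```text
invalid input at $.plan[0]: expected keys slide, angular
```

Call:
arm_command:
  plan:
    - {"slide": [-0.4,-1,0]}
    - {"slide": [-0.4,-1,0]}
    - {"slide": [-0.4,-1,0]}
    - {"slide": [-0.4,-1,0]}
    - {"slide": [-0.4,-1,0]}
    - {"slide": [-0.4,-1,0]}
    - {"slide": [-0.4,-1,0]}
    - {"slide": [-0.1,-0.9,0]}
    - {"slide": [0,0,0]}

```text
invalid input at $.plan[0]: expected keys slide, angular
```

```bash
python3 - <<'E'
from h import *
rel(-8,0,80)
im,d=snapshot('side');cv2.imwrite('pics/s1.png',im[60:340,150:430,::-1].repeat(2,0).repeat(2,1))
E
```

```text
t 2.15 local mm [-227.3  558.5  137.6] F [-0.7  0.1  0.2] w 0.0017 
 [[-1.0, -0.002, -0.0], [-0.002, 1.0, -0.0], [0.0, -0.0, -1.0]]
units [-10.96491904 -27.92537764   2.88223613]
```

View pics/s1.png

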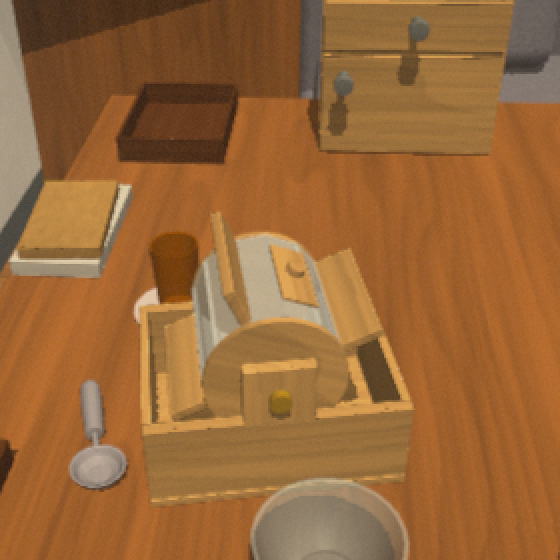

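The moves were refused because every row needs an "angular" key. The picture shows the scene unchanged, with slat 1 at about (230, 265). I'll resend them.

Call:
arm_command:
  plan:
    - {"slide": [-0.4,-1,0],"angular": [0,0,0]}
    - {"slide": [-0.4,-1,0],"angular": [0,0,0]}
    - {"slide": [-0.4,-1,0],"angular": [0,0,0]}
    - {"slide": [-0.4,-1,0],"angular": [0,0,0]}
    - {"slide": [-0.4,-1,0],"angular": [0,0,0]}
    - {"slide": [-0.4,-1,0],"angular": [0,0,0]}
    - {"slide": [-0.4,-1,0],"angular": [0,0,0]}
    - {"slide": [-0.4,-1,0],"angular": [0,0,0]}
    - {"slide": [-0.4,-1,0],"angular": [0,0,0]}
    - {"slide": [-0.4,-1,0],"angular": [0,0,0]}

```text
time: 3.45
ee_pos: [0.4011, 0.3766, 0.2526]
eef_rot: [[-0.98, -0.201, 0.0], [-0.201, 0.98, 0.0], [-0.0, 0.0, -1.0]]
force: [-0.7, -0.8, -0.7]
gripper_width: 0.0003
grasp_force: 0.0
```

Call:
arm_command:
  plan:
    - {"slide": [-0.4,-1,0],"angular": [0,0,0]}
    - {"slide": [-0.4,-1,0],"angular": [0,0,0]}
    - {"slide": [-0.4,-1,0],"angular": [0,0,0]}
    - {"slide": [-0.4,-1,0],"angular": [0,0,0]}
    - {"slide": [-0.4,-1,0],"angular": [0,0,0]}
    - {"slide": [-0.4,-1,0],"angular": [0,0,0]}
    - {"slide": [-0.4,-1,0],"angular": [0,0,0]}
    - {"slide": [-0.4,-1,0],"angular": [0,0,0]}
    - {"slide": [-0.4,-1,0],"angular": [0,0,0]}
    - {"slide": [-0.4,-1,0],"angular": [0,0,0]}

```text
time: 4.7
ee_pos: [0.5196, 0.1968, 0.2526]
eef_rot: [[-0.98, -0.201, 0.0], [-0.201, 0.98, 0.0], [-0.0, 0.0, -1.0]]
force: [0.8, 0.1, 0.1]
gripper_width: 0.0003
grasp_force: 0.0
```

Call:
arm_command:
  plan:
    - {"slide": [-0.4,-1,0],"angular": [0,0,0]}
    - {"slide": [-0.4,-1,0],"angular": [0,0,0]}
    - {"slide": [-0.4,-1,0],"angular": [0,0,0]}
    - {"slide": [-0.4,-1,0],"angular": [0,0,0]}
    - {"slide": [-0.4,-1,0],"angular": [0,0,0]}
    - {"slide": [-0.4,-1,0],"angular": [0,0,0]}
    - {"slide": [-0.4,-1,0],"angular": [0,0,0]}
    - {"slide": [-0.1,-0.9,0],"angular": [0,0,0]}
    - {"slide": [0,0,0],"angular": [0,0,0]}

```text
time: 5.82
ee_pos: [0.6079, 0.0536, 0.2524]
eef_rot: [[-0.98, -0.199, -0.0], [-0.199, 0.98, 0.0], [0.0, 0.0, -1.0]]
force: [0.2, 0.3, 0.5]
gripper_width: 0.0004
grasp_force: 0.0
```

```bash
python3 - <<'E'
from h import *
rel(-8,0,80)
im,d=snapshot('side');cv2.imwrite('pics/s2.png',im[60:340,150:430,::-1].repeat(2,0).repeat(2,1))
E
```

```text
t 5.83 local mm [ -9.5  -1.1 137.4] F [0.3 0.2 0.5] w 0.0004 
 [[-1.0, 0.003, -0.0], [0.003, 1.0, 0.0], [0.0, 0.0, -1.0]]
units [-0.0761189   0.05363078  2.86993439]
```

View pics/s2.png

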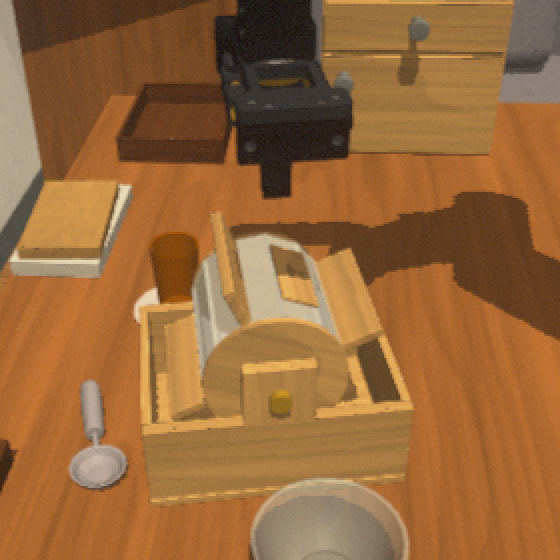

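The tool is above the drum's middle, with the fingers at about (278, 180) and slat 1 at (228, 260). Now the first push.

Call:
arm_command:
  plan:
    - {"slide": [0,0.05,0.95],"angular": [0,0,0]}
    - {"slide": [0,0,0.96],"angular": [0,0,0]}
    - {"slide": [0,0,0.96],"angular": [0,0,0]}
    - {"slide": [-0.67,0,0],"angular": [0,0,0]}
    - {"slide": [-0.67,0,0],"angular": [0,0,0]}
    - {"slide": [-0.27,0,0.12],"angular": [0,0,0]}
    - {"slide": [-0.27,0,0.12],"angular": [0,0,0]}
    - {"slide": [-0.31,0,0.19],"angular": [0,0,0]}
    - {"slide": [-0.31,0,0.19],"angular": [0,0,0]}

```text
time: 7.0
ee_pos: [0.657, 0.0665, 0.1831]
eef_rot: [[-0.98, -0.201, 0.001], [-0.201, 0.98, 0.001], [-0.001, 0.0, -1.0]]
force: [-0.7, 0.3, 3.4]
gripper_width: 0.0009
grasp_force: 1.6
```

```bash
python3 - <<'E'
from h import *
rel(51.6,0,57.8); angle()
E
```

```text
t 7.0 local mm [41.2  1.6 68.1] F [-0.6  0.4  3.4] w 0.0009 
 [[-1.0, 0.001, 0.001], [0.001, 1.0, 0.0], [-0.001, 0.0, -1.0]]
units [-0.51986478 -0.07938746  0.51358244]
[(-55, 23), (-50, 223), (-45, 339), (20, 18), (25, 40), (30, 48), (35, 171), (40, 108)]
tip -46.5 254
tip 40.3 195
```

Call:
arm_command:
  plan:
    - {"slide": [-0.27,0,0.24],"angular": [0,0,0]}
    - {"slide": [-0.27,0,0.24],"angular": [0,0,0]}
    - {"slide": [0.4,0,-1],"angular": [0,0,0]}
    - {"slide": [0.4,0,-1],"angular": [0,0,0]}
    - {"slide": [1,0,0],"angular": [0,0,0]}
    - {"slide": [1,0,0],"angular": [0,0,0]}
    - {"slide": [1,0,0],"angular": [0,0,0]}
    - {"slide": [1,0,0],"angular": [0,0,0]}
    - {"slide": [1,-0.05,0],"angular": [0,0,0]}
    - {"slide": [1,-0.05,0],"angular": [0,0,0]}

```text
time: 8.35
ee_pos: [0.5338, 0.0387, 0.2152]
eef_rot: [[-0.98, -0.201, 0.004], [-0.201, 0.98, -0.0], [-0.003, -0.001, -1.0]]
force: [-1.2, -0.8, 0.5]
gripper_width: 0.0005
grasp_force: 0.0
```

```bash
python3 - <<'E'
from h import *
rel(-86,0,52); angle()
E
```

```text
t 8.35 local mm [-85.1  -0.8 100.2] F [-1.3 -0.5  0.5] w 0.0005 
 [[-1.0, 0.001, 0.003], [0.001, 1.0, -0.001], [-0.003, -0.001, -1.0]]
units [0.04363153 0.03842149 2.41035264]
[(-45, 22), (-40, 284), (-35, 178), (45, 669), (50, 183)]
tip -36.8 233
tip 49.4 407
```

Call:
arm_command:
  plan:
    - {"slide": [0.05,0.04,0.8],"angular": [0,0,0]}
    - {"slide": [0,0,0.8],"angular": [0,0,0]}
    - {"slide": [0,0,0.8],"angular": [0,0,0]}
    - {"slide": [-0.55,0,0],"angular": [0,0,0]}
    - {"slide": [-0.33,0,-0.2],"angular": [0,0,0]}
    - {"slide": [-0.33,0,-0.2],"angular": [0,0,0]}
    - {"slide": [-0.37,0,-0.2],"angular": [0,0,0]}
    - {"slide": [-0.37,0,-0.2],"angular": [0,0,0]}
    - {"slide": [-0.4,0,-0.18],"angular": [0,0,0]}
    - {"slide": [-0.4,0,-0.18],"angular": [0,0,0]}

```text
time: 9.7
ee_pos: [0.5874, 0.0508, 0.1885]
eef_rot: [[-0.98, -0.201, -0.0], [-0.201, 0.98, 0.0], [0.0, 0.0, -1.0]]
force: [-3.4, 0.8, -1.9]
gripper_width: 0.0008
grasp_force: 1.2
```

```bash
python3 - <<'E'
from h import *
rel(-31.1,0,75); angle()
E
```

```text
t 9.7 local mm [-30.2   0.3  73.5] F [-3.1  1.5 -1.9] w 0.0008 
 [[-1.0, 0.0, -0.0], [0.0, 1.0, 0.0], [0.0, 0.0, -1.0]]
units [ 0.04614783 -0.01529955 -0.07708446]
[(-30, 6), (-25, 38), (-20, 44), (-15, 61), (-10, 135), (-5, 127), (75, 212), (80, 231)]
tip -7.5 250
```

Right as planned; I'll continue the stroke and return.

Call:
arm_command:
  plan:
    - {"slide": [-0.4,0,-0.2],"angular": [0,0,0]}
    - {"slide": [-0.4,0,-0.2],"angular": [0,0,0]}
    - {"slide": [-0.37,0,-0.05],"angular": [0,0,0]}
    - {"slide": [-0.37,0,-0.05],"angular": [0,0,0]}
    - {"slide": [-0.36,0,0.08],"angular": [0,0,0]}
    - {"slide": [-0.36,0,0.08],"angular": [0,0,0]}
    - {"slide": [-0.34,0,0.13],"angular": [0,0,0]}
    - {"slide": [-0.34,0,0.13],"angular": [0,0,0]}
    - {"slide": [-0.31,0,0.19],"angular": [0,0,0]}
    - {"slide": [-0.31,0,0.19],"angular": [0,0,0]}

```text
time: 11.05
ee_pos: [0.6568, 0.065, 0.1821]
eef_rot: [[-0.98, -0.201, -0.0], [-0.201, 0.98, -0.0], [0.0, 0.0, -1.0]]
force: [-3.9, -0.8, 0.5]
gripper_width: 0.0009
grasp_force: 1.5
```

Call:
arm_command:
  plan:
    - {"slide": [-0.27,0,0.24],"angular": [0,0,0]}
    - {"slide": [-0.27,0,0.24],"angular": [0,0,0]}
    - {"slide": [0.4,0,-1],"angular": [0,0,0]}
    - {"slide": [0.4,0,-1],"angular": [0,0,0]}
    - {"slide": [1,0,0],"angular": [0,0,0]}
    - {"slide": [1,0,0],"angular": [0,0,0]}
    - {"slide": [1,0,0],"angular": [0,0,0]}
    - {"slide": [1,0,0],"angular": [0,0,0]}
    - {"slide": [1,0,0],"angular": [0,0,0]}
    - {"slide": [1,0,0],"angular": [0,0,0]}

```text
time: 12.3
ee_pos: [0.5345, 0.0394, 0.2154]
eef_rot: [[-0.98, -0.201, 0.006], [-0.201, 0.98, -0.001], [-0.006, -0.002, -1.0]]
force: [-0.2, 0.5, -0.7]
gripper_width: 0.0003
grasp_force: 0.0
```

```bash
python3 - <<'E'
from h import *
rel(-86,0,52); angle()
E
```

```text
t 12.3 local mm [-84.3  -0.2 100.4] F [-0.   0.5 -0.7] w 0.0003 
 [[-1.0, 0.001, 0.006], [0.001, 1.0, -0.002], [-0.006, -0.002, -1.0]]
units [0.08650939 0.01124238 2.42151226]
[(-45, 14), (-40, 207), (-35, 269), (45, 653), (50, 201)]
tip -36.5 231
tip 49.8 405
```

Call:
arm_command:
  plan:
    - {"slide": [0.08,0,0.8],"angular": [0,0,0]}
    - {"slide": [0,0,0.8],"angular": [0,0,0]}
    - {"slide": [0,0,0.8],"angular": [0,0,0]}
    - {"slide": [-0.55,0,0],"angular": [0,0,0]}
    - {"slide": [-0.33,0,-0.2],"angular": [0,0,0]}
    - {"slide": [-0.33,0,-0.2],"angular": [0,0,0]}
    - {"slide": [-0.37,0,-0.2],"angular": [0,0,0]}
    - {"slide": [-0.37,0,-0.2],"angular": [0,0,0]}
    - {"slide": [-0.4,0,-0.18],"angular": [0,0,0]}
    - {"slide": [-0.4,0,-0.18],"angular": [0,0,0]}

```text
time: 13.65
ee_pos: [0.5869, 0.0506, 0.1881]
eef_rot: [[-0.98, -0.201, 0.0], [-0.201, 0.98, 0.0], [-0.0, -0.0, -1.0]]
force: [-2.1, -0.9, -1.9]
gripper_width: 0.0006
grasp_force: 1.2
```

Call:
arm_command:
  plan:
    - {"slide": [-0.41,0,-0.2],"angular": [0,0,0]}
    - {"slide": [-0.41,0,-0.2],"angular": [0,0,0]}
    - {"slide": [-0.37,0,-0.05],"angular": [0,0,0]}
    - {"slide": [-0.37,0,-0.05],"angular": [0,0,0]}
    - {"slide": [-0.36,0,0.08],"angular": [0,0,0]}
    - {"slide": [-0.36,0,0.08],"angular": [0,0,0]}
    - {"slide": [-0.34,0,0.13],"angular": [0,0,0]}
    - {"slide": [-0.34,0,0.13],"angular": [0,0,0]}
    - {"slide": [-0.31,0,0.19],"angular": [0,0,0]}
    - {"slide": [-0.31,0,0.19],"angular": [0,0,0]}

```text
time: 14.9
ee_pos: [0.6566, 0.065, 0.1817]
eef_rot: [[-0.98, -0.201, -0.0], [-0.201, 0.98, -0.0], [0.0, 0.0, -1.0]]
force: [-4.2, -0.7, -0.2]
gripper_width: 0.0004
grasp_force: 1.5
```

Call:
arm_command:
  plan:
    - {"slide": [-0.27,0,0.24],"angular": [0,0,0]}
    - {"slide": [-0.27,0,0.24],"angular": [0,0,0]}
    - {"slide": [0.4,0,-1],"angular": [0,0,0]}
    - {"slide": [0.4,0,-1],"angular": [0,0,0]}
    - {"slide": [1,0,0],"angular": [0,0,0]}
    - {"slide": [1,0,0],"angular": [0,0,0]}
    - {"slide": [1,0,0],"angular": [0,0,0]}
    - {"slide": [1,0,0],"angular": [0,0,0]}
    - {"slide": [1,0,0],"angular": [0,0,0]}
    - {"slide": [1,0,0],"angular": [0,0,0]}

```text
time: 16.15
ee_pos: [0.5344, 0.0394, 0.215]
eef_rot: [[-0.98, -0.201, 0.006], [-0.201, 0.98, -0.001], [-0.006, -0.002, -1.0]]
force: [0.9, -0.3, 0.2]
gripper_width: 0.0007
grasp_force: 0.0
```

```bash
python3 - <<'E'
from h import *
rel(-86,0,52); angle()
E
```

```text
t 16.15 local mm [-84.4  -0.2 100. ] F [ 0.9 -0.5  0.2] w 0.0007 
 [[-1.0, 0.001, 0.006], [0.001, 1.0, -0.002], [-0.006, -0.002, -1.0]]
units [0.07939639 0.01121    2.40163466]
[(-45, 10), (-40, 172), (-35, 291), (45, 653), (50, 210)]
tip -36.4 230
tip 49.9 406
```

Stroke four (slat at 135°), done the same way.

Call:
arm_command:
  plan:
    - {"slide": [0.08,0,0.8],"angular": [0,0,0]}
    - {"slide": [0,0,0.8],"angular": [0,0,0]}
    - {"slide": [0,0,0.8],"angular": [0,0,0]}
    - {"slide": [-0.55,0,0],"angular": [0,0,0]}
    - {"slide": [-0.33,0,-0.2],"angular": [0,0,0]}
    - {"slide": [-0.33,0,-0.2],"angular": [0,0,0]}
    - {"slide": [-0.37,0,-0.2],"angular": [0,0,0]}
    - {"slide": [-0.37,0,-0.2],"angular": [0,0,0]}
    - {"slide": [-0.4,0,-0.18],"angular": [0,0,0]}
    - {"slide": [-0.4,0,-0.18],"angular": [0,0,0]}

```text
time: 17.5
ee_pos: [0.5867, 0.0506, 0.1876]
eef_rot: [[-0.98, -0.201, 0.0], [-0.201, 0.98, 0.0], [-0.0, 0.0, -1.0]]
force: [-1.5, 0.4, -2.1]
gripper_width: 0.0004
grasp_force: 1.2
```

Call:
arm_command:
  plan:
    - {"slide": [-0.41,0,-0.21],"angular": [0,0,0]}
    - {"slide": [-0.41,0,-0.21],"angular": [0,0,0]}
    - {"slide": [-0.37,0,-0.05],"angular": [0,0,0]}
    - {"slide": [-0.37,0,-0.05],"angular": [0,0,0]}
    - {"slide": [-0.36,0,0.08],"angular": [0,0,0]}
    - {"slide": [-0.36,0,0.08],"angular": [0,0,0]}
    - {"slide": [-0.34,0,0.13],"angular": [0,0,0]}
    - {"slide": [-0.34,0,0.13],"angular": [0,0,0]}
    - {"slide": [-0.31,0,0.19],"angular": [0,0,0]}
    - {"slide": [-0.31,0,0.19],"angular": [0,0,0]}

```text
time: 18.75
ee_pos: [0.6564, 0.0649, 0.1817]
eef_rot: [[-0.98, -0.201, -0.0], [-0.201, 0.98, -0.0], [0.0, 0.0, -1.0]]
force: [-4.8, -1.0, 0.5]
gripper_width: 0.0004
grasp_force: 1.5
```

Call:
arm_command:
  plan:
    - {"slide": [-0.27,0,0.24],"angular": [0,0,0]}
    - {"slide": [-0.27,0,0.24],"angular": [0,0,0]}
    - {"slide": [0.4,0,-1],"angular": [0,0,0]}
    - {"slide": [0.4,0,-1],"angular": [0,0,0]}
    - {"slide": [1,0,0],"angular": [0,0,0]}
    - {"slide": [1,0,0],"angular": [0,0,0]}
    - {"slide": [1,0,0],"angular": [0,0,0]}
    - {"slide": [1,0,0],"angular": [0,0,0]}
    - {"slide": [1,0,0],"angular": [0,0,0]}
    - {"slide": [1,0,0],"angular": [0,0,0]}

```text
time: 20.0
ee_pos: [0.5342, 0.0393, 0.215]
eef_rot: [[-0.98, -0.201, 0.006], [-0.201, 0.98, -0.001], [-0.006, -0.002, -1.0]]
force: [0.5, -0.5, -0.2]
gripper_width: 0.0002
grasp_force: 0.0
```

```bash
python3 - <<'E'
from h import *
rel(-86,0,52); angle()
im,d=snapshot('side');cv2.imwrite('pics/s3.png',im[60:340,150:430,::-1].repeat(2,0).repeat(2,1))
E
```

```text
t 20.0 local mm [-84.6  -0.3 100. ] F [ 0.3 -0.6 -0.2] w 0.0002 
 [[-1.0, 0.001, 0.006], [0.001, 1.0, -0.002], [-0.006, -0.002, -1.0]]
units [0.07073165 0.01286213 2.40153745]
[(-45, 19), (-40, 188), (-35, 272), (45, 666), (50, 200)]
tip -36.5 226
tip 49.7 401
```

View pics/s3.png

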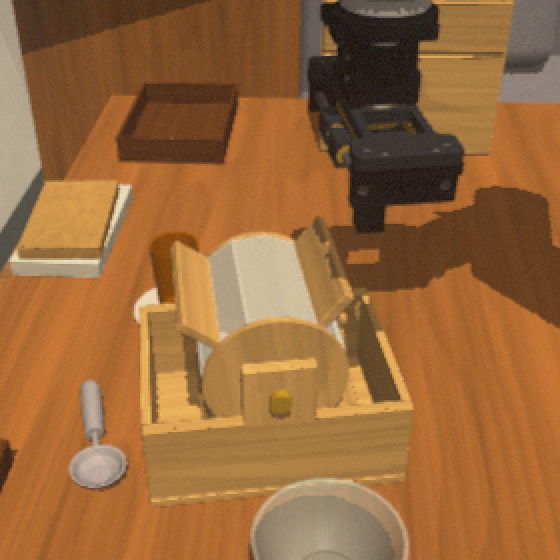

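The drum is at about 275°: no hatch on top between the slats at (195, 290) and (325, 270), and its edge shows low on the near side at (355, 310). The bystanders haven't moved. Last stroke, slowing near the end.

Call:
arm_command:
  plan:
    - {"slide": [0.08,0,0.8],"angular": [0,0,0]}
    - {"slide": [0,0,0.8],"angular": [0,0,0]}
    - {"slide": [0,0,0.8],"angular": [0,0,0]}
    - {"slide": [-0.55,0,0],"angular": [0,0,0]}
    - {"slide": [-0.33,0,-0.2],"angular": [0,0,0]}
    - {"slide": [-0.33,0,-0.2],"angular": [0,0,0]}
    - {"slide": [-0.37,0,-0.2],"angular": [0,0,0]}
    - {"slide": [-0.37,0,-0.2],"angular": [0,0,0]}
    - {"slide": [-0.4,0,-0.18],"angular": [0,0,0]}
    - {"slide": [-0.4,0,-0.18],"angular": [0,0,0]}

```text
time: 21.4
ee_pos: [0.5865, 0.0506, 0.1875]
eef_rot: [[-0.98, -0.201, 0.0], [-0.201, 0.98, 0.0], [-0.0, 0.0, -1.0]]
force: [-2.2, -0.0, -2.7]
gripper_width: 0.0001
grasp_force: 1.2
```

Call:
arm_command:
  plan:
    - {"slide": [-0.41,0,-0.21],"angular": [0,0,0]}
    - {"slide": [-0.41,0,-0.21],"angular": [0,0,0]}
    - {"slide": [-0.37,0,-0.05],"angular": [0,0,0]}
    - {"slide": [-0.37,0,-0.05],"angular": [0,0,0]}
    - {"slide": [-0.36,0,0.08],"angular": [0,0,0]}
    - {"slide": [-0.36,0,0.08],"angular": [0,0,0]}
    - {"slide": [-0.34,0,0.13],"angular": [0,0,0]}
    - {"slide": [-0.34,0,0.13],"angular": [0,0,0]}
    - {"slide": [-0.2,0,0.12],"angular": [0,0,0]}
    - {"slide": [-0.1,0,0.06],"angular": [0,0,0]}

```text
time: 22.65
ee_pos: [0.65, 0.0636, 0.1858]
eef_rot: [[-0.98, -0.201, 0.0], [-0.201, 0.98, 0.0], [-0.0, 0.0, -1.0]]
force: [-3.4, -0.2, 0.4]
gripper_width: 0.0004
grasp_force: 1.5
```

```bash
python3 - <<'E'
from h import *
rel(40.7,0,67.5); angle()
E
```

```text
t 22.65 local mm [33.8  0.2 70.8] F [-3.4  0.5  0.4] w 0.0004 
 [[-1.0, 0.001, 0.0], [0.001, 1.0, 0.0], [-0.0, 0.0, -1.0]]
units [-0.34658128 -0.00922544  0.16657929]
[(-60, 28), (-55, 397), (-50, 108), (15, 25), (20, 47), (25, 42), (30, 176), (35, 99)]
tip -51.8 200
tip 34.6 212
```

Call:
arm_command:
  plan:
    - {"slide": [-0.12,0,0.08],"angular": [0,0,0]}
    - {"slide": [-0.12,0,0.08],"angular": [0,0,0]}
    - {"slide": [-0.1,0,0.08],"angular": [0,0,0]}
    - {"slide": [-0.08,0,0.06],"angular": [0,0,0]}

```text
time: 23.25
ee_pos: [0.6583, 0.0652, 0.18]
eef_rot: [[-0.98, -0.201, 0.001], [-0.201, 0.98, 0.0], [-0.001, -0.0, -1.0]]
force: [-2.5, -0.1, 1.3]
gripper_width: 0.0007
grasp_force: 1.5
```

Call:
arm_command:
  plan:
    - {"slide": [-0.05,0,0.05],"angular": [0,0,0]}
    - {"slide": [-0.05,0,0.05],"angular": [0,0,0]}
    - {"slide": [0,0,0],"angular": [0,0,0]}

```text
time: 23.62
ee_pos: [0.6604, 0.0657, 0.1781]
eef_rot: [[-0.98, -0.201, 0.001], [-0.201, 0.98, 0.0], [-0.001, -0.0, -1.0]]
force: [-1.2, 0.6, 0.0]
gripper_width: 0.0004
grasp_force: 1.0
```

```bash
python3 - <<'E'
from h import *
rel(46,0,63); angle()
E
```

```text
t 23.62 local mm [44.3  0.1 63.1] F [-1.   0.8  0. ] w 0.0004 
 [[-1.0, 0.001, 0.001], [0.001, 1.0, -0.0], [-0.001, -0.0, -1.0]]
units [-0.08304177 -0.00622754  0.00362436]
[(-50, 71), (-45, 514), (25, 28), (30, 41), (35, 31), (40, 226), (45, 52)]
tip -43.3 269
tip 43.3 176
```

Call:
arm_command:
  plan:
    - {"slide": [-0.05,0,0.05],"angular": [0,0,0]}
    - {"slide": [-0.05,0,0.05],"angular": [0,0,0]}

```text
time: 23.98
ee_pos: [0.661, 0.0658, 0.1771]
eef_rot: [[-0.98, -0.201, -0.002], [-0.201, 0.98, -0.001], [0.002, -0.0, -1.0]]
force: [-6.5, -0.3, 11.8]
gripper_width: 0.0004
grasp_force: 6.6
```

Call:
arm_command:
  plan:
    - {"slide": [-0.04,0,0.04],"angular": [0,0,0]}

```text
time: 24.1
ee_pos: [0.6611, 0.0658, 0.177]
eef_rot: [[-0.98, -0.201, -0.003], [-0.201, 0.98, -0.001], [0.003, -0.0, -1.0]]
force: [-9.6, -1.9, 14.5]
gripper_width: 0.0008
grasp_force: 8.5
```

Call:
arm_command:
  plan:
    - {"slide": [-0.04,0,0.04],"angular": [0,0,0]}

```text
time: 24.22
ee_pos: [0.6612, 0.0658, 0.1769]
eef_rot: [[-0.979, -0.202, -0.005], [-0.202, 0.979, -0.001], [0.005, -0.001, -1.0]]
force: [-10.9, -1.7, 17.9]
gripper_width: 0.0002
grasp_force: 10.6
```

The drum is on the stop with about 20 N, so I'll back off along the slat normal and lift away.

Call:
arm_command:
  plan:
    - {"slide": [0.08,0,-0.08],"angular": [0,0,0]}
    - {"slide": [0.08,0,-0.08],"angular": [0,0,0]}
    - {"slide": [0.2,0,-0.3],"angular": [0,0,0]}
    - {"slide": [0.3,0,-1],"angular": [0,0,0]}
    - {"slide": [0.3,0,-1],"angular": [0,0,0]}
    - {"slide": [0,0,-1],"angular": [0,0,0]}
    - {"slide": [0,0,-1],"angular": [0,0,0]}
    - {"slide": [1,0,-1],"angular": [0,0,0]}
    - {"slide": [1,0,-1],"angular": [0,0,0]}
    - {"slide": [1,0,0],"angular": [0,0,0]}

```text
time: 25.48
ee_pos: [0.5866, 0.0501, 0.3074]
eef_rot: [[-0.98, -0.201, 0.007], [-0.201, 0.98, -0.001], [-0.007, -0.002, -1.0]]
force: [-1.2, 0.8, 0.0]
gripper_width: 0.0008
grasp_force: 0.0
```

Call:
arm_command:
  plan:
    - {"slide": [1,0,0],"angular": [0,0,0]}
    - {"slide": [1,0,0],"angular": [0,0,0]}
    - {"slide": [1,0,0],"angular": [0,0,0]}
    - {"slide": [1,0,0],"angular": [0,0,0]}
    - {"slide": [1,0,0],"angular": [0,0,0]}
    - {"slide": [0,0,0],"angular": [0,0,0]}

```text
time: 26.22
ee_pos: [0.4871, 0.0303, 0.305]
eef_rot: [[-0.98, -0.201, 0.002], [-0.201, 0.98, -0.0], [-0.002, -0.001, -1.0]]
force: [0.4, 0.2, 0.0]
gripper_width: 0.0007
grasp_force: 0.0
```

```bash
python3 - <<'E'
from h import *
where(); angle()
W=cloud();l=(R@(W-C).T).T;h=l[(abs(l[:,0])<.014)&(abs(l[:,1])<.035)&(abs(l[:,1])>.012)&(l[:,2]>.05)&(l[:,2]<.075)]
print('hatch tilt deg',np.degrees(np.arctan(-np.polyfit(h[:,0],h[:,2],1)[0])),len(h),h[:,2].mean())
a,_=snapshot('side');b,_=snapshot('top')
cv2.imwrite('pics/end.png',cv2.resize(np.hstack([a[110:390,150:430],b[90:370,130:410]])[:,:,::-1],(800,400),interpolation=cv2.INTER_CUBIC))
E
```

```text
t 26.23 local mm [-132.6    0.4  190. ] F [0.4 0.1 0. ] w 0.0007 
 [[-1.0, 0.001, 0.002], [0.001, 1.0, -0.001], [-0.002, -0.001, -1.0]]
[(-50, 29), (-45, 400), (35, 19), (40, 940), (45, 152)]
tip -42.3 161
tip 43.4 519
hatch tilt deg -0.1765837544186779 243 0.063882427630078
```

View pics/end.png

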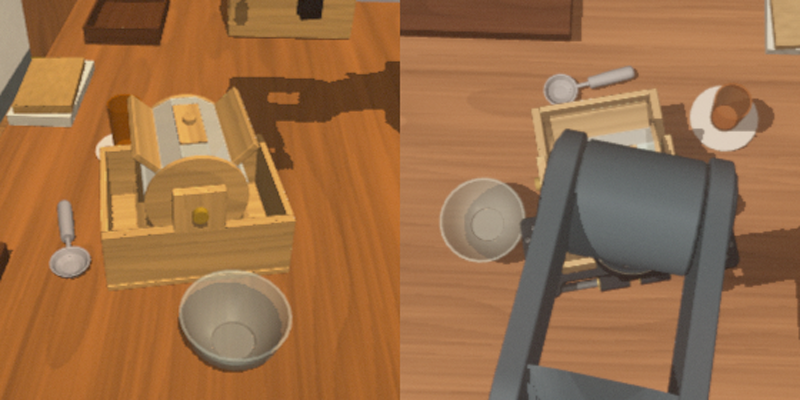

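The hatch is straight up at (190, 120) with its slats even on either side, measured tilt is about 0°, and the bystanders are where they were. The robot is clear of everything, so I'm handing in.

```bash
python3 -c "
from workcell import *
print(job_done())"
```

```text
the job is handed in; nothing more can be done
None
```

The drum made its full turn and rests against its stop with the hatch straight up; the robot was clear of it and the other things had not moved when I handed the job in, at about 26 s on the robot's clock.

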